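# Set the optical cell in the photometer with its clear faces on the light path

### The job

Slide the red cover along its T-slot to the open end, lift it out and stand it upright on the worktop. Then take the blue-lidded glass cell, gripping it only by its two frosted faces, and seat it gently but fully home in the sloping well with its clear faces looking along the light path, towards the lamp and the detector. Leave the yellow-lidded cell, the jar and the brass weight where they are.

Things in the scene. Friction and masses are not known exactly. Their poses are not given: they have to be found in the camera images.
- photometer: Photometer base, fixed: grey plate 120 (x) x 250 (y) x 12 mm, level on the worktop, carrying the sloping head. Origin at the centre of its underside. White lamp box at the -y end (near the robot), black detector box at the +y end (far), both 58 to 108 mm from the middle, their tops 6 mm below the slot floor.
- head: Sloping head, fixed, 60 mm wide in x. Origin: centre of the well mouth, on the T-slot's floor, 75 mm above the worktop. z: well axis, outward, leaning 30 deg from vertical towards the robot's left; y: level, the light path, pointing away from the robot, lamp on -y, detector on +y; x: up the slope. The well is 25.6 mm square, 28 mm deep, its walls along x and y.
- slot_open_end (a point): Open far end of the T-slot (middle of its floor), at y = +34 mm of the head. The slot runs along head y over the well, from a closed end at y = -26 mm: a cavity 41 mm wide (x), 6 mm high, under two lips 4 mm thick (tops 10 mm above the slot floor) with a 28 mm wide opening between them.
- ball_point (a point): Tip of a spring ball in the well's uphill (+x) wall, 14 mm deep, standing out 2 mm. It presses the cell to the downhill wall with about 2 N. A cell just dropped in can stop on the ball, about 15 mm short; it takes some 3 to 10 N of push to pass, then slides on to the floor.
- seat (a point): Centre of the well's floor, 28 mm below the head's origin along the head's z. A seated cell's origin lies here.
- cover: Red well cover, loose, about 80 g: foot 38 (x) x 34 (y) x 4 mm held in the T-slot, above it a grip block 24 (x) x 30 (y) mm, top 40 mm above the underside. Origin: centre of its underside; z out of its top, y along the slot. It starts over the well, axes as the head's. Its foot is clear of the slot when its origin is beyond y = +51 mm of the head.
- cell: Optical cell with a blue lid, loose, 60 to 110 g, standing upright on the worktop: 24 x 24 mm, glass 66 mm high, lid 22 x 22 x 8 mm on top (74 mm in all). Origin: centre of its underside, z up through the lid. The faces on +x and -x are clear, those on +y and -y white frosted. Light passes along its x axis. It is glass: push it with no more than 25 N.
- cell_windows: The two clear faces of that cell (same origin and axes), each 20 mm wide and 64 mm high; the gripper must not touch them.
- spare_cell: Second cell of the same size with a yellow lid, loose, to be left alone. Origin at the centre of its underside.
- jar: Screw-cap jar with a red cap, 54 mm wide, 80 mm high, to be left alone. Origin at the centre of its underside.
- weight: Brass weight with a knob, 32 mm wide, 42 mm high, to be left alone. Origin at the centre of its underside.
Things that resemble listed ones, but are neither listed nor needed, are in the scene too. Leave any black look-alike of the cell alone.

How it is judged:
By the outcome, as a careful person would: the job done as asked, in the order asked, and still so for the second after the job is handed in, with the robot touching nothing.
It also fails if it takes over 58 s, if anything falls off the work surface, if the arm or the gripper's body presses on something with over 40 N, if the wrist force passes 120 N, or if a joint passes its speed limit or range.

### The arm

A 6-joint arm with a two-finger parallel gripper is mounted at the origin on a cart in front of the work surface, level with it; the furniture and walls round the work are solid. World frame = base frame: x ahead of the robot, y to its left, z up, the work surface at z = 0. Lengths are in m, angles in degrees, forces in N, time in s.
With the tool pointing down it reaches from about 0.25 to 0.725 m from the base axis. Payload 9.7 kg.
Tool frame: the origin (TCP) lies at the centre of the arm's flange, where the gripper is bolted on; the fingertips stand 173 mm ahead of it and the grasp point (between the pads) lies 155 mm ahead of it; z points along the fingers, y is the line along which they close (so a half turn about z gives the same grasp; the last joint's range is limited). The gripper opens to 85 mm and grips with 20 to 120 N. Pads are 22 mm wide; open, the fingers measure 114 mm over their backs; the gripper's body (76 mm by 85 mm) begins 54 mm behind the grasp point. The pads swing forward as they close: fully open they stand 13 mm farther back than shut.
Start: joints at [74.37, 4.979, 10.078, 95.1, 0, 90], TCP at [0.148, 0.53, 0.405] pointing down, gripper open.
Joint ranges: [-179.16, 179.16], [-48.56, 103.87], [-65.8, 70.77], [-126.05, 130.52], [-82.76, 87.17], [-180, 180]. Speed limits (degrees/s): [127.2, 127.2, 147.25, 180, 180, 180].

### API

Orientations are given as [roll, pitch, yaw] about the fixed x, y, z axes, in that order (R = Rz(yaw) Ry(pitch) Rx(roll)).
In Python, from workcell import monitor, camera, get_calibration, bot gives the robot as it stands.
- The arm moves only by the tool carry_out, never from a script. Its argument "targets" is text: rows parted by semicolons, each of 7 numbers parted by spaces: the shift along the tool's x, y, z in units of 0.04 m (1.0 is 0.04 m), then the turn, a rotation vector about the tool's x, y, z in units of 0.1 rad (1.0 is 0.1 rad), then the opening, from -1 (shut) to 1 (fully open), so that 0 is half open. A call has exactly 8 rows; each row shifts and turns the commanded pose from where the row before left it, along the tool's axes as they then stand; what a row does not reach is not made up. A row lasts 1/12 s, in which the tool goes at most 41.7 mm and 7.16 degrees, less where a joint would pass 70% of its speed; a pose out of reach is approached as far as the arm can. A call with a number of a shift or a turn outside -1 to 1 is refused whole. A call with a gripper value outside its range is refused whole. The fingers move at their own pace and stop on an object; "newtons" is the grip in N (left out, the last holds). Time passes only in rows, so rows that do not move let the fingers close, or fill a call up. It gives the time, the measured TCP pose, the force, the opening and the grip force at its end, in the units of the state.
- monitor.get_obs(): the state, without advancing time (a new reading comes with each control period).
- camera(name): name is "side" or "top" or "wrist"; returns the picture (480x640x3 uint8, red, green, blue); there is no depth.
- get_calibration(name): a dict with "fx", "fy", "cx", "cy" (pixels), "view" (4x4, takes a point from world to camera coordinates). Camera axes: x right, y down, z forward; pixel columns grow to the right and rows downward; lengths in m; the calibration is good to about 2 mm. The wrist camera is an equidistant fisheye: a pixel r from the principal point sees the ray r / f radians off the axis. A picture is of the moment at which its call begins: read the wrist's pose just before it. get_calibration takes no time and is no camera call; for the wrist camera it gives the pose at the moment of the call.
- bot.job_done(): hands the job in; it is judged then, once.
The state is a dict: "time": time; "q": joint angles; "qd": joint speeds; "joint_efforts": joint torques, N m; "ee_pos": TCP position; "tcp_rot": TCP orientation; "wrist_force": force on the tool from outside, world axes, zero at the start; "torque": the same for the moment, N m; "opening": finger opening in m; "grasp_force": force on a finger pad.
Only numpy, scipy, OpenCV 4.12 (cv2) and the standard library are available. Lean on these libraries where they do the work, as an engineer would, in place of code of your own. Each camera call takes 0.05 s, during which the arm holds its last target. There are 200 camera calls.

## Working session

There is one attempt and no reset: what is moved stays moved. The work goes in short steps, Python scripts to look and compute and a tool call to move; the robot and the scene stay as the last step left them, time stands still between calls to the robot, and variables do not carry over. Pictures are saved under pics/ and viewed, at most 10 in all, crops included, and the job is handed in when it is done.

Besides the shell and the picture viewer there is one more tool, called as name(argument=value, ...) on one line, values as JSON. carry_out: Moves the arm, as the interface text tells. Shifts and turns lie within -1 to 1; 1 stands for 0.04 m of shift or 0.1 rad of turn. Its arguments: {"type":"object","properties":{"targets":{"type":"string"},"newtons":{"type":"number"}},"required":["targets"]}

```bash
ls; mkdir -p pics
python3 - <<'E'
from workcell import monitor,camera,get_calibration
import cv2,numpy as np
for n in("top","side"):
    im=camera(n); cv2.imwrite(f"pics/{n}0.png",im[:,:,::-1])
    c=get_calibration(n); print(n,{k:np.round(np.array(v),3).tolist() for k,v in c.items()})
print(monitor.get_obs())
E
```

```text
pics
top {'fx': 440.301, 'fy': 440.301, 'cx': 320.432, 'cy': 240.522, 'view': [[0.017, -1.0, 0.012, -0.042], [-0.988, -0.019, -0.156, 0.554], [0.156, -0.009, -0.988, 1.103], [0.0, 0.0, 0.0, 1.0]]}
side {'fx': 544.626, 'fy': 544.626, 'cx': 320.179, 'cy': 239.922, 'view': [[-0.999, 0.041, 0.015, 0.542], [0.017, 0.688, -0.726, 0.068], [-0.04, -0.725, -0.688, 1.258], [0.0, 0.0, 0.0, 1.0]]}
{'time': 0.1, 'q': array([ 7.43705791e+01,  5.00933333e+00,  1.00420685e+01,  9.50993698e+01,
       -9.99462519e-04,  8.99996237e+01]), 'qd': array([-0.06077051, -0.09492274,  0.13363172,  0.00785264,  0.03648319,
       -0.02494402]), 'joint_efforts': array([-5.04141954e-04, -5.21561909e+01,  4.65652943e+01,  1.61801360e-02,
       -3.98017448e-05,  7.19822538e-06]), 'ee_pos': array([0.14818454, 0.52967993, 0.40406809]), 'tcp_rot': array([-1.79933365e+02,  9.99024228e-04,  1.64370957e+02]), 'wrist_force': array([ 0.29533624, -0.13247884, -0.84378934]), 'torque': array([-0.00736498, -0.03910244, -0.06896123]), 'grasp_force': 0.0, 'opening': 0.08525489844062173}
```

View pics/top0.png

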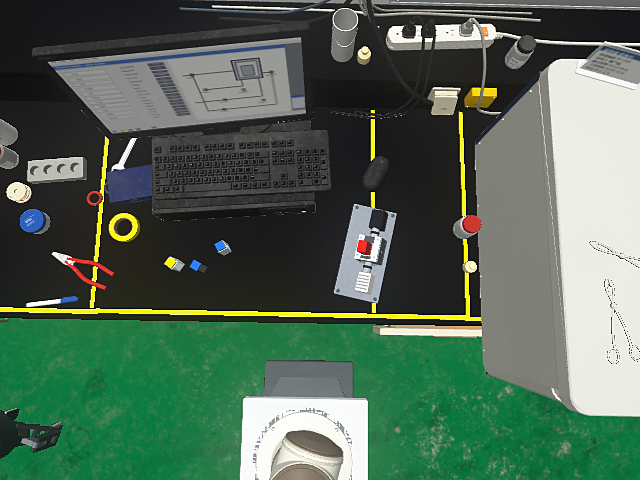

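View pics/side0.png

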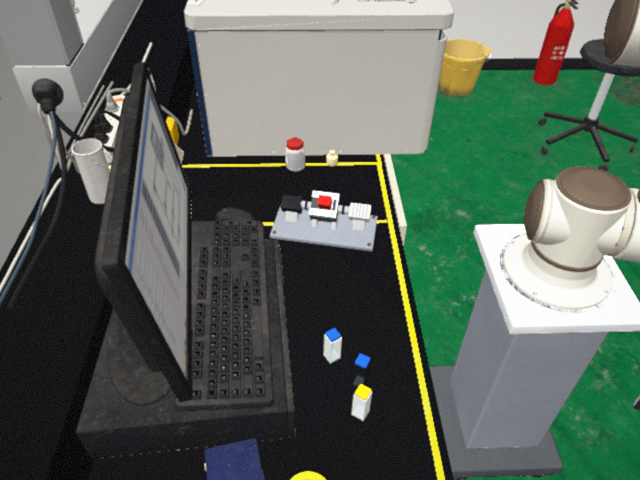

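```bash
cat > h.py <<'E'
import numpy as np,cv2
from scipy.spatial.transform import Rotation as R
from workcell import monitor,camera,get_calibration,bot
def ray(c,px,fish=False):
    V=np.array(c["view"]);x=(px[0]-c["cx"])/c["fx"];y=(px[1]-c["cy"])/c["fy"]
    if fish:
        r=np.hypot(x,y)+1e-12; d=np.array([np.sin(r)*x/r,np.sin(r)*y/r,np.cos(r)])
    else: d=np.array([x,y,1.])
    return -V[:3,:3].T@V[:3,3],V[:3,:3].T@d
def plane(c,px,z,fish=False):
    o,d=ray(c,px,fish); return o+d*(z-o[2])/d[2]
def proj(c,p,fish=False):
    V=np.array(c["view"]);q=V[:3,:3]@p+V[:3,3]
    if fish:
        r=np.hypot(q[0],q[1]);t=np.arctan2(r,q[2]);u=q[:2]/r*t
    else:u=q[:2]/q[2]
    return np.array([c["cx"]+c["fx"]*u[0],c["cy"]+c["fy"]*u[1]])
def blobs(m,amin=20):
    cs,_=cv2.findContours(m.astype(np.uint8),cv2.RETR_EXTERNAL,cv2.CHAIN_APPROX_NONE)
    return sorted([k for k in cs if cv2.contourArea(k)>amin],key=lambda k:-cv2.contourArea(k))
def hsv(im): return cv2.cvtColor(im,cv2.COLOR_RGB2HSV).astype(int)
def pose(pos,rpy): 
    T=np.eye(4);T[:3,:3]=R.from_euler("xyz",rpy,degrees=True).as_matrix();T[:3,3]=pos;return T
def now():
    o=monitor.get_obs();return pose(o["ee_pos"],o["tcp_rot"])
def delta(T0,T1):
    D=np.linalg.inv(T0)@T1
    return np.round(D[:3,3]/.04,2),np.round(R.from_matrix(D[:3,:3]).as_rotvec()/.1,2)
E
python3 - <<'E'
from h import *
im={n:cv2.imread(f"pics/{n}0.png")[:,:,::-1].copy() for n in("top","side")}
c={n:get_calibration(n) for n in im}
for n in im:
    H=hsv(im[n])
    for col,m in (("red",((H[...,0]<8)|(H[...,0]>172))&(H[...,1]>180)&(H[...,2]>120)),("blue",(abs(H[...,0]-107)<12)&(H[...,1]>170)&(H[...,2]>120)),("yel",(abs(H[...,0]-28)<6)&(H[...,1]>170))):
        for k in blobs(m,25):
            mm=cv2.moments(k); p=(mm["m10"]/mm["m00"],mm["m01"]/mm["m00"])
            if n=="top" and not(150<p[0]<500 and 200<p[1]<310): continue
            print(n,col,np.round(p,1),cv2.contourArea(k),np.round(plane(c[n],p,.074),3))
H=hsv(im["top"]);print(im["top"][290,355],im["top"][230,350])
a=im["top"].astype(int);m=(np.abs(a-a[230,350]).max(2)<25);m[:200]=0;m[310:]=0;m[:,:330]=0;m[:,400:]=0
m=cv2.morphologyEx(m.astype(np.uint8),cv2.MORPH_OPEN,np.ones((2,2)))
r=cv2.minAreaRect(np.vstack(blobs(m,20)));b=cv2.boxPoints(r);P=np.array([plane(c["top"],p,.012) for p in b]);print(b,np.round(P,3),np.linalg.norm(P-np.roll(P,-1,0),axis=1))
x=np.hstack([cv2.resize(im["top"][200:310,150:250],None,fx=4,fy=4),cv2.resize(im["top"][200:310,325:405],None,fx=4,fy=4)]);cv2.imwrite("pics/c.png",x[:,:,::-1])
print(np.round(get_calibration("wrist")["view"],3),get_calibration("wrist")["fx"],np.round(np.array(get_calibration("wrist")["view"])@now(),3))
E
```

```text
top red [471.9 223.2] 214.0 [ 0.602 -0.419  0.074]
top red [361.8 246.1] 81.5 [ 0.538 -0.137  0.074]
top blue [194.8 264.8] 61.5 [0.483 0.281 0.074]
top blue [219.4 245.4] 60.0 [0.533 0.223 0.074]
top yel [169.7 262.2] 59.5 [0.488 0.345 0.074]
top yel [465.3 250.7] 59.0 [ 0.531 -0.4    0.074]
top yel [373.5 307.5] 27.0 [ 0.385 -0.166  0.074]
side red [553.3  47.2] 1354.0 [-0.338 -1.021  0.074]
side red [294.5 143.5] 108.5 [ 0.597 -0.418  0.074]
side red [324.2 200.8] 91.5 [ 0.527 -0.171  0.074]
side blue [362.2 360.4] 142.5 [0.48  0.283 0.074]
side blue [332.6 333.7] 109.0 [0.53  0.223 0.074]
side yel [408.3 318.5] 1687.0 [0.381 0.191 0.074]
side yel [307.9 475.5] 201.5 [0.583 0.487 0.074]
side yel [248.1 164.7] 172.0 [ 0.718 -0.323  0.074]
side yel [362.4 390.8] 145.0 [0.485 0.345 0.074]
side yel [171.3 125.3] 64.5 [ 0.946 -0.517  0.074]
side yel [315.8 163.9] 41.5 [ 0.542 -0.322  0.074]
side yel [191.6 165.9] 41.0 [ 0.863 -0.32   0.074]
[164 166 165] [172 181 192]
[[334.79712 293.7035 ]
 [355.20044 204.67093]
 [398.4301  214.57773]
 [378.0268  303.6103 ]] [[ 0.419 -0.073  0.012]
 [ 0.66  -0.125  0.012]
 [ 0.635 -0.242  0.012]
 [ 0.395 -0.186  0.012]] [0.24674061 0.11998305 0.24621304 0.11615942]
[[ 0.27   0.963 -0.001 -0.549]
 [ 0.924 -0.259  0.282 -0.037]
 [ 0.272 -0.077 -0.959  0.379]
 [ 0.     0.     0.     1.   ]] 371.64829954431775 [[-0.001  1.    -0.001  0.   ]
 [-0.959 -0.001 -0.282  0.077]
 [-0.282  0.     0.959 -0.009]
 [ 0.     0.     0.     1.   ]]
```

View pics/c.png

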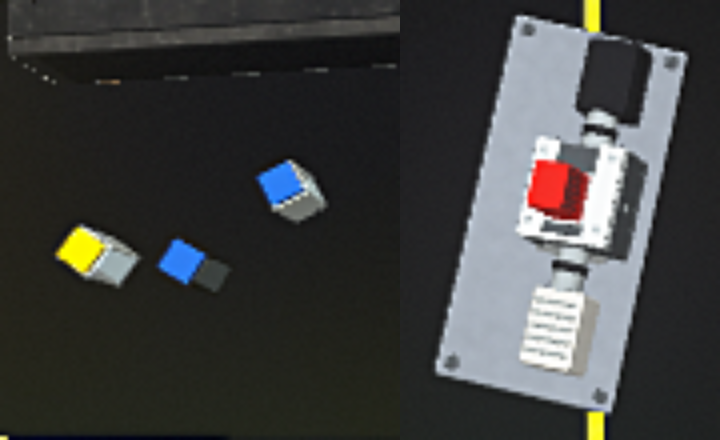

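```bash
cat >> h.py <<'E'
from scipy.linalg import expm,logm
def plan(T1,n,T0=None):
    D=np.linalg.inv(now() if T0 is None else T0)@T1; S=expm(np.real(logm(D))/n)
    s=S[:3,3]/.04; w=R.from_matrix(S[:3,:3]).as_rotvec()/.1
    print(n,"rows of:"," ".join(f"{v:.3f}" for v in [*s,*w]))
E
python3 - <<'E'
from h import *
plan(pose([.42,.2,.34],[180,0,167.35]),14)
E
```

```text
14 rows of: -0.615 -0.451 0.115 -0.001 -0.000 -0.037
```

carry_out(targets="-0.615 -0.45 0.115 0 0 -0.037 1;-0.615 -0.45 0.115 0 0 -0.037 1;-0.615 -0.45 0.115 0 0 -0.037 1;-0.615 -0.45 0.115 0 0 -0.037 1;-0.615 -0.45 0.115 0 0 -0.037 1;-0.615 -0.45 0.115 0 0 -0.037 1;-0.615 -0.45 0.115 0 0 -0.037 1;-0.615 -0.45 0.115 0 0 -0.037 1")

```text
time: 0.77
ee_pos: [0.3019, 0.3386, 0.3674]
tcp_rot: [-180.0, -0.0, 166.1]
wrist_force: [0.3, 0.3, -0.6]
opening: 0.0858
grasp_force: 0.0
```

carry_out(targets="-0.615 -0.45 0.115 0 0 -0.037 1;-0.615 -0.45 0.115 0 0 -0.037 1;-0.615 -0.45 0.115 0 0 -0.037 1;-0.615 -0.45 0.115 0 0 -0.037 1;-0.615 -0.45 0.115 0 0 -0.037 1;-0.615 -0.45 0.115 0 0 -0.037 1;0 0 0 0 0 0 1;0 0 0 0 0 0 1")

```text
time: 1.43
ee_pos: [0.4205, 0.1996, 0.3396]
tcp_rot: [-180.0, -0.1, 167.2]
wrist_force: [0.5, 0.8, -0.2]
opening: 0.0853
grasp_force: 0.0
```

```bash
cat > look.py <<'E'
import sys;from h import *;import json
n=sys.argv[1];o=monitor.get_obs();c=get_calibration("wrist");im=camera("wrist")
cv2.imwrite(f"pics/{n}.png",im[:,:,::-1]);json.dump({k:np.array(v).tolist() for k,v in c.items()},open(f"pics/{n}.json","w"))
print(o["time"],o["ee_pos"],o["tcp_rot"],o["wrist_force"],o["qd"].max())
E
python3 look.py w1
```

```text
1.4333 [0.420471   0.19955732 0.33960607] [-1.79950012e+02 -6.74649480e-02  1.67166665e+02] [ 0.4662173   0.83252043 -0.17409273] 2.614867243350343
```

View pics/w1.png

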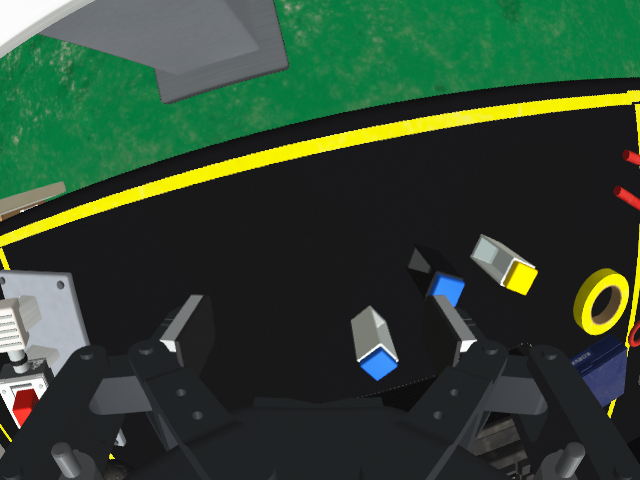

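Run:
```python
from h import *;import json
im=cv2.imread("pics/w1.png");c=json.load(open("pics/w1.json"))
a=cv2.resize(im[295:390,335:410],None,fx=5,fy=5);b=cv2.resize(im[225:320,465:545],None,fx=5,fy=5)
cv2.imwrite("pics/c1.png",np.hstack([a,b]))
H=hsv(im[:,:,::-1].copy());m=(abs(H[...,0]-107)<12)&(H[...,1]>150)&(H[...,2]>100)
for k in blobs(m,60):
    q=cv2.approxPolyDP(k,4,True)[:,0];r=cv2.minAreaRect(k)
    print(q.tolist(),np.round([plane(c,p,.074,True) for p in q],4).tolist())
```

```text
[[380, 347], [360, 361], [376, 380], [397, 365]] [[0.5142, 0.2259, 0.074], [0.5233, 0.2088, 0.074], [0.5456, 0.2181, 0.074], [0.5351, 0.2366, 0.074]]
[[437, 274], [430, 294], [444, 294], [455, 306], [464, 283]] [[0.4646, 0.2756, 0.074], [0.479, 0.2687, 0.074], [0.4818, 0.2793, 0.074], [0.4942, 0.287, 0.074], [0.477, 0.2955, 0.074]]
```

View pics/c1.png

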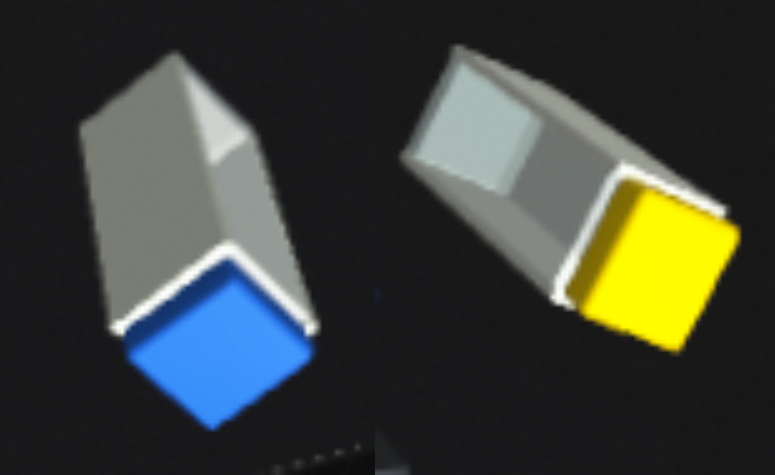

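```bash
cat >> h.py <<'E'
def head(O,ya):  # O origin, ya = heading of head y in deg
    a=np.radians(ya);y=np.array([np.cos(a),np.sin(a),0]);px=np.array([y[1],-y[0],0]);k=np.array([0,0,1.])
    T=np.eye(4);s,c=.5,3**.5/2;T[:3,0]=c*px+s*k;T[:3,1]=y;T[:3,2]=-s*px+c*k;T[:3,3]=O;return T
def tool(H,p): # tool with grasp point at p in head coords, pointing into well
    T=np.eye(4);T[:3,0]=-H[:3,1];T[:3,1]=-H[:3,0];T[:3,2]=-H[:3,2]
    T[:3,3]=H[:3,:3]@(np.array(p)+[0,0,.155])+H[:3,3];return T
E
python3 - <<'E'
from h import *
H=head([.527,-.1565,.075],-12.65);T=tool(H,[0,0,.131]);print(T)
plan(T,9)
E
```

```text
[[-0.97572602  0.18965507 -0.1094974   0.55831626]
 [ 0.21899481  0.84500352 -0.48786301 -0.01697118]
 [-0.         -0.5        -0.8660254   0.32268327]
 [ 0.          0.          0.          1.        ]]
9 rows of: -0.508 -0.485 0.165 0.581 -0.001 -0.002
```

carry_out(targets="-0.51 -0.485 0.165 0.58 0 0 1;-0.51 -0.485 0.165 0.58 0 0 1;-0.51 -0.485 0.165 0.58 0 0 1;-0.51 -0.485 0.165 0.58 0 0 1;-0.51 -0.485 0.165 0.58 0 0 1;-0.51 -0.485 0.165 0.58 0 0 1;-0.51 -0.485 0.165 0.58 0 0 1;-0.51 -0.485 0.165 0.58 0 0 1")

```text
time: 2.15
ee_pos: [0.5442, 0.0078, 0.32]
tcp_rot: [-153.3, -0.0, 167.4]
wrist_force: [0.1, 0.6, 0.3]
opening: 0.0856
grasp_force: 0.0
```

carry_out(targets="-0.51 -0.485 0.165 0.58 0 0 1;0 0 0 0 0 0 1;0 0 0 0 0 0 1;0 0 0 0 0 0 1;0 0 0 0 0 0 1;0 0 0 0 0 0 1;0 0 0 0 0 0 1;0 0 0 0 0 0 1")

```text
time: 2.82
ee_pos: [0.559, -0.0162, 0.3231]
tcp_rot: [-150.1, 0.0, 167.4]
wrist_force: [-0.5, 0.7, 0.7]
opening: 0.0857
grasp_force: 0.0
```

```bash
python3 look.py w2
python3 - <<'E'
from h import *;import json
im=cv2.imread("pics/w2.png");c=json.load(open("pics/w2.json"))
A=head([.527,-.1565,.075],-12.65)
for p in [(0,0,.04),(-.012,-.015,.04),(.012,-.015,.04),(-.03,-.034,.01),(.03,-.034,.01)]:
    print(p,np.round(proj(c,A[:3,:3]@np.array(p)+A[:3,3],True),1))
E
```

```text
2.8167 [ 0.55902128 -0.01615938  0.32309342] [-1.50109727e+02  2.45877168e-02  1.67381346e+02] [-0.51029506  0.66415409  0.74195625] 0.2166842527593133
(0, 0, 0.04) [316.8 246.7]
(-0.012, -0.015, 0.04) [336.7 222.9]
(0.012, -0.015, 0.04) [296.8 222.9]
(-0.03, -0.034, 0.01) [361.5 184.4]
(0.03, -0.034, 0.01) [272.  184.5]
```

View pics/w2.png

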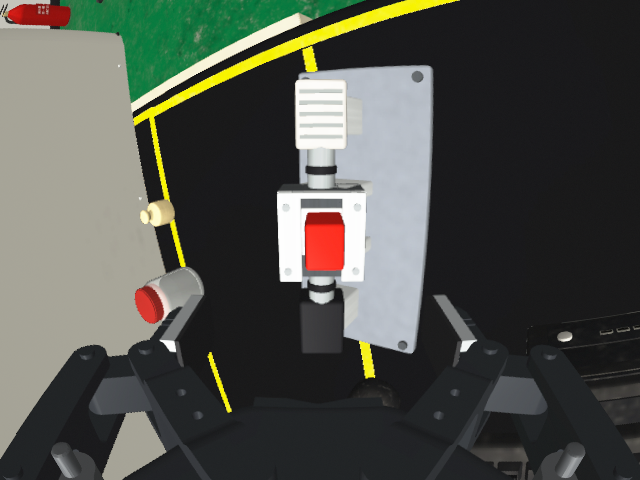

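Run:
```python
from h import *;import json
im=cv2.imread("pics/w2.png")[:,:,::-1].copy();c=json.load(open("pics/w2.json"));A=head([.527,-.1565,.075],-12.65)
def onh(px,z):
    o,d=ray(c,px,True);o=A[:3,:3].T@(o-A[:3,3]);d=A[:3,:3].T@d;return (o+d*(z-o[2])/d[2])*1000
H=hsv(im)
m=((H[...,0]<8)|(H[...,0]>172))&(H[...,1]>180)&(H[...,2]>80);m[:,:290]=0;m[:,360:]=0
k=blobs(m)[0];print("red",cv2.boundingRect(k));
for r in range(208,274,6): print(r,im[r,325],[int(x) for x in np.where(m[r])[0][[0,-1]]])
# head plate: white
w=(H[...,1]<30)&(H[...,2]>225);w[:184]=0;w[284:]=0;w[:,:270]=0;w[:,368:]=0
for r in range(186,284,12): print(r,[int(x) for x in np.where(w[r])[0][[0,-1]]] if w[r].any() else 0)
for x in (282,290,350,360): print(x,[int(v) for v in np.where(w[:,x])[0][[0,-1]]], onh((x,np.where(w[:,x])[0][0]),.01),onh((x,np.where(w[:,x])[0][-1]),.01))
for r in (200,235,270): print(r,onh((np.where(w[r])[0][0],r),.01),onh((np.where(w[r])[0][-1]+1,r),.01))
for p in [(305,232),(344,232),(305,269),(344,269)]: print(p,onh(p,.04))
```

```text
red (305, 213, 39, 57)Traceback (most recent call last):
  File "<stdin>", line 8, in <module>
IndexError: index 0 is out of bounds for axis 0 with size 0
```

Run:
```python
from h import *;import json
im=cv2.imread("pics/w2.png")[:,:,::-1].copy();c=json.load(open("pics/w2.json"));A=head([.527,-.1565,.075],-12.65)
def onh(px,z):
    o,d=ray(c,px,True);o=A[:3,:3].T@(o-A[:3,3]);d=A[:3,:3].T@d;return np.round((o+d*(z-o[2])/d[2])*1000,1)
H=hsv(im)
m=((H[...,0]<8)|(H[...,0]>172))&(H[...,1]>180)&(H[...,2]>80);m[:,:290]=0;m[:,360:]=0
for r in range(214,270,5): print(r,im[r,325],[int(x) for x in np.where(m[r])[0][[0,-1]]])
w=(H[...,1]<30)&(H[...,2]>225);w[:184]=0;w[284:]=0;w[:,:270]=0;w[:,368:]=0
for x in (282,290,350,360):
    v=np.where(w[:,x])[0]; print(x,v[[0,-1]],onh((x,v[0]),.01),onh((x,v[-1]+1),.01))
for r in (200,235,270):
    v=np.where(w[r])[0];print(r,v[[0,-1]],onh((v[0],r),.01),onh((v[-1]+1,r),.01))
```

```text
214 [146  22  16] [308, 339]
219 [149  23  17] [307, 341]
224 [199  28  21] [305, 342]
229 [254  50  36] [305, 343]
234 [254  50  36] [305, 343]
239 [254  51  36] [305, 343]
244 [254  51  36] [305, 343]
249 [254  51  37] [305, 343]
254 [254  54  40] [306, 343]
259 [254  55  41] [306, 343]
264 [254  58  43] [306, 342]
269 [249  56  45] [307, 340]
282 [193 280] [ 23.4 -28.1  10. ] [25.2 35.9 10. ]
290 [193 280] [ 18.  -28.1  10. ] [19.4 35.9 10. ]
350 [193 281] [-22.4 -28.1  10. ] [-23.9  36.8  10. ]
360 [193 281] [-29.1 -28.1  10. ] [-31.2  36.9  10. ]
200 [277 365] [ 26.9 -23.4  10. ] [-33.4 -23.3  10. ]
235 [278 364] [26.9  1.3 10. ] [-33.5   1.4  10. ]
270 [280 363] [26.3 27.4 10. ] [-33.8  27.5  10. ]
```

Run:
```python
from h import *;import json
c=json.load(open("pics/w2.json"));A=head([.527,-.1565,.075],-12.65)
def onh(px,z):
    o,d=ray(c,px,True);o=A[:3,:3].T@(o-A[:3,3]);d=A[:3,:3].T@d;return np.round((o+d*(z-o[2])/d[2])*1000,1)
for p in [(305,226),(344,226),(306,266),(343.5,266),(325,225),(325,270)]: print(p,onh(p,.04))
# base plate check
print([np.round(plane(c,p,.012,True),4) for p in [(433,67),(414,353),(301,66)]])
print([np.round(A[:3,3]+v,4) for v in (0,)], np.round(A[:3,:3]@[-.0033,.0021,0],4))
```

```text
(305, 226) [  7.1 -13.1  40. ]
(344, 226) [-16.4 -13.1  40. ]
(306, 266) [ 6.8 12.7 40. ]
(343.5, 266) [-16.6  12.7  40. ]
(325, 225) [ -4.9 -13.7  40. ]
(325, 270) [-5.1 15.4 40. ]
[array([ 0.4224, -0.0661,  0.012 ]), array([ 0.6618, -0.1189,  0.012 ]), array([ 0.3899, -0.1795,  0.012 ])]
[array([ 0.527 , -0.1565,  0.075 ])] [ 0.0027  0.0023 -0.0016]
```

Run:
```python
from h import *
H=head([.5293,-.1531,.075],-12.35);T=tool(H,[-.0015,0,.032])
plan(T,6)
```

```text
6 rows of: -0.001 0.017 0.407 0.003 -0.004 -0.007
```

carry_out(targets="0 0.017 0.407 0.003 -0.004 -0.007 1;0 0.017 0.407 0.003 -0.004 -0.007 1;0 0.017 0.407 0.003 -0.004 -0.007 1;0 0.017 0.407 0.003 -0.004 -0.007 1;0 0.017 0.407 0.003 -0.004 -0.007 1;0 0.017 0.407 0.003 -0.004 -0.007 1;0 0 0 0 0 0 1;0 0 0 0 0 0 1", newtons=40)

```text
time: 3.53
ee_pos: [0.5491, -0.0609, 0.2359]
tcp_rot: [-150.0, -0.1, 167.6]
wrist_force: [-0.5, -0.1, 0.2]
opening: 0.0853
grasp_force: 0.0
```

carry_out(targets="0 0 0 0 0 0 -0.8;0 0 0 0 0 0 -0.8;0 0 0 0 0 0 -0.8;0 0 0 0 0 0 -0.8;0 0 0 0 0 0 -0.8;0 0 0 0 0 0 -0.8;0 0 0 0 0 0 -0.8;0 0 0 0 0 0 -0.8", newtons=40)

```text
time: 4.2
ee_pos: [0.5496, -0.0606, 0.2367]
tcp_rot: [-150.0, 0.1, 167.6]
wrist_force: [0.6, 3.6, 5.5]
opening: 0.0234
grasp_force: 40.2
```

```bash
python3 look.py w3
python3 - <<'E'
from h import *
H=head([.5293,-.1531,.075],-12.35);T=now();print(np.round(H[:3,:3].T@(T[:3,3]-H[:3,3])*1000,1))
E
```

```text
4.2 [ 0.54963171 -0.06063099  0.23666796] [-1.50008638e+02  5.11855255e-02  1.67636450e+02] [0.62661414 3.63651463 5.49527371] 0.07722015800969421
[-1.100e+00  1.000e-01  1.873e+02]
```

View pics/w3.png

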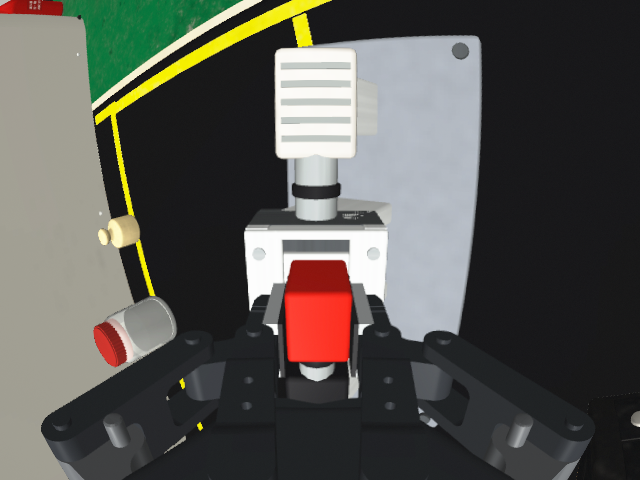

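carry_out(targets="0 0 -0.025 0 0 0 -0.8;-0.1 0 0 0 0 0 -0.8;-0.1 0 0 0 0 0 -0.8;-0.1 0 0 0 0 0 -0.8;-0.1 0 0 0 0 0 -0.8;-0.1 0 0 0 0 0 -0.8;-0.1 0 0 0 0 0 -0.8;-0.1 0 0 0 0 0 -0.8")

```text
time: 4.92
ee_pos: [0.5773, -0.0665, 0.2369]
tcp_rot: [-150.0, -0.0, 167.6]
wrist_force: [0.4, -0.7, -0.2]
opening: 0.0234
grasp_force: 39.5
```

carry_out(targets="-0.1 0 0 0 0 0 -0.8;-0.1 0 0 0 0 0 -0.8;-0.1 0 0 0 0 0 -0.8;-0.1 0 0 0 0 0 -0.8;-0.1 0 0 0 0 0 -0.8;-0.1 0 0 0 0 0 -0.8;-0.1 0 0 0 0 0 -0.8;-0.1 0 0 0 0 0 -0.8")

```text
time: 5.58
ee_pos: [0.6085, -0.0733, 0.237]
tcp_rot: [-150.0, -0.0, 167.6]
wrist_force: [-0.3, 0.1, 0.4]
opening: 0.0233
grasp_force: 39.5
```

```bash
python3 look.py w4;python3 - <<'E'
from h import *
H=head([.5293,-.1531,.075],-12.35);T=now();print(np.round(H[:3,:3].T@(T[:3,3]-H[:3,3])*1000,1))
E
```

```text
5.5833 [ 0.60852052 -0.07332445  0.23699702] [-1.49989208e+02 -3.77653927e-03  1.67615020e+02] [-0.34374609  0.14837697  0.44404456] 7.788286299605709
[ -1.2  60.8 187.7]
```

View pics/w4.png

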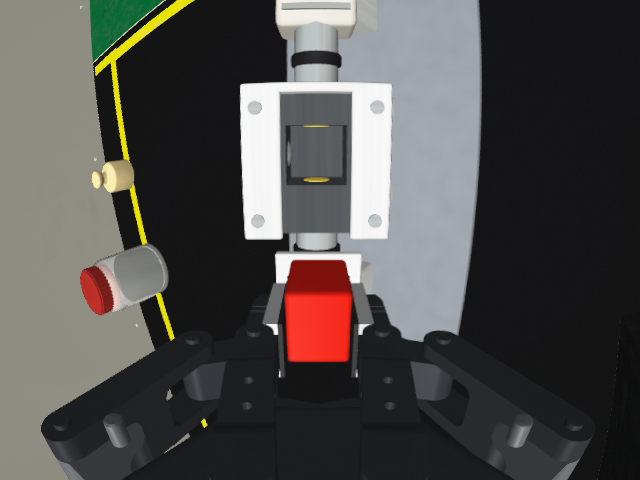

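Run:
```python
from h import *;import json
im=cv2.imread("pics/w4.png")[:,:,::-1].copy();c=json.load(open("pics/w4.json"));A=head([.5293,-.1531,.075],-12.35)
def onh(px,z):
    o,d=ray(c,px,True);o=A[:3,:3].T@(o-A[:3,3]);d=A[:3,:3].T@d;return np.round((o+d*(z-o[2])/d[2])*1000,1)
w=im.min(2)>215
for r in (100,140,180,220):
    v=np.where(w[r,225:410])[0]+225;a=onh((v[0],r),.01);b=onh((v[-1]+1,r),.01);print("plate",r,v[[0,-1]],a,b,(a+b)/2)
for x in (255,375):
    v=np.where(w[60:245,x])[0]+60;print(x,v[[0,-1]],onh((x,v[0]),.01),onh((x,v[-1]+1),.01))
g=im.astype(int).sum(2)
print(g[155,280:356]); print(g[112:200,300])
T0=now();L=T0.copy();L[:3,3]-=T0[:3,2]*.04
plan(pose([.42,.04,.24],[180,0,167.5]),10,L)
```

```text
plate 100 [241 390] [ 29.6 -23.4  10. ] [-29.5 -23.3  10. ] [  0.05 -23.35  10.  ]
plate 140 [241 390] [29.9 -7.4 10. ] [-29.7  -7.2  10. ] [ 0.1 -7.3 10. ]
plate 180 [243 389] [29.6  8.9 10. ] [-29.8   9.   10. ] [-0.1   8.95 10.  ]
plate 220 [245 387] [29.5 25.5 10. ] [-29.6  25.6  10. ] [-0.05 25.55 10.  ]
255 [ 84 238] [ 23.9 -29.7  10. ] [25.6 33.7 10. ]
375 [ 83 238] [-23.1 -29.9  10. ] [-24.5  33.8  10. ]
[443 299 282 282 281 237 158 290 406 375 333 293 252 276 276 279 275 274
 270 271 271 270 271 267 267 270 269 272 276 279 283 286 286 282 284 281
 278 274 269 269 275 279 279 277 278 279 278 284 286 288 284 281 279 279
 276 278 277 273 271 275 280 279 213 144 125 128 198 282 281 282 283 441
 695 727 739 742]
[273 275 273 273 272 273 274 272 271 273 273 273 267 203 272 271 269 270
 272 274 272 271 271 270 270 270 270 270 270 272 270 273 272 272 271 272
 270 270 271 270 272 271 271 271 270 270 271 271 271 271 271 271 271 271
 271 272 270 272 270 269 270 271 271 271 241 180 138 138 139 140 140 138
 141 249 273 274 274 276 276 273 273 274 274 271 274 274 274 274]
10 rows of: 0.522 0.144 0.040 -0.524 0.001 0.002
```

carry_out(targets="0 0 -0.25 0 0 0 -0.8;0 0 -0.25 0 0 0 -0.8;0 0 -0.25 0 0 0 -0.8;0 0 -0.25 0 0 0 -0.8;0 0 0 0 0 0 -0.8;0 0 0 0 0 0 -0.8;0 0 0 0 0 0 -0.8;0 0 0 0 0 0 -0.8")

```text
time: 6.3
ee_pos: [0.6123, -0.0538, 0.2712]
tcp_rot: [-150.0, -0.0, 167.6]
wrist_force: [0.6, 0.6, -1.7]
opening: 0.0233
grasp_force: 39.4
```

carry_out(targets="0.52 0.145 0.04 -0.524 0 0 -0.8;0.52 0.145 0.04 -0.524 0 0 -0.8;0.52 0.145 0.04 -0.524 0 0 -0.8;0.52 0.145 0.04 -0.524 0 0 -0.8;0.52 0.145 0.04 -0.524 0 0 -0.8;0.52 0.145 0.04 -0.524 0 0 -0.8;0.52 0.145 0.04 -0.524 0 0 -0.8;0.52 0.145 0.04 -0.524 0 0 -0.8")

```text
time: 6.97
ee_pos: [0.4571, 0.0204, 0.2436]
tcp_rot: [-174.1, -0.0, 167.6]
wrist_force: [0.2, 0.6, -0.3]
opening: 0.0233
grasp_force: 39.4
```

carry_out(targets="0.52 0.145 0.04 -0.524 0 0 -0.8;0.52 0.145 0.04 -0.524 0 0 -0.8;0 0 0 0 0 0 -0.8;0 0 0 0 0 0 -0.8;0 0 0 0 0 0 -0.8;0 0 0 0 0 0 -0.8;0 0 0 0 0 0 -0.8;0 0 0 0 0 0 -0.8")

```text
time: 7.63
ee_pos: [0.4206, 0.0401, 0.24]
tcp_rot: [-180.0, -0.0, 167.6]
wrist_force: [-0.4, -0.3, -1.5]
opening: 0.023
grasp_force: 39.4
```

Run:
```python
from h import *
o=monitor.get_obs();print(o["ee_pos"],o["tcp_rot"]);T=now();P=T.copy();P=pose([T[0,3],T[1,3],.193],[180,0,o["tcp_rot"][2]]);plan(P,4)
```

```text
[0.4205645  0.04007005 0.24004993] [-1.79986093e+02 -2.44352632e-02  1.67595880e+02]
4 rows of: -0.000 0.000 0.294 -0.001 -0.001 0.000
```

Lower 47 mm, then creep in 1 mm steps, watching the force.

carry_out(targets="0 0 0.29 0 0 0 -0.8;0 0 0.29 0 0 0 -0.8;0 0 0.29 0 0 0 -0.8;0 0 0.25 0 0 0 -0.8;0 0 0.05 0 0 0 -0.8;0 0 0.025 0 0 0 -0.8;0 0 0 0 0 0 -0.8;0 0 0 0 0 0 -0.8")

```text
time: 8.3
ee_pos: [0.4203, 0.0403, 0.1928]
tcp_rot: [180.0, 0.0, 167.6]
wrist_force: [-0.3, 0.2, -1.0]
opening: 0.0234
grasp_force: 39.4
```

carry_out(targets="0 0 0.02 0 0 0 -0.8;0 0 0 0 0 0 -0.8;0 0 0.02 0 0 0 -0.8;0 0 0 0 0 0 -0.8;0 0 0 0 0 0 -0.8;0 0 0 0 0 0 -0.8;0 0 0 0 0 0 -0.8;0 0 0 0 0 0 -0.8")

```text
time: 8.97
ee_pos: [0.4201, 0.0403, 0.1908]
tcp_rot: [180.0, 0.0, 167.6]
wrist_force: [0.2, -0.7, -0.6]
opening: 0.0232
grasp_force: 39.4
```

carry_out(targets="0 0 0.02 0 0 0 -0.8;0 0 0 0 0 0 -0.8;0 0 0.02 0 0 0 -0.8;0 0 0 0 0 0 -0.8;0 0 0 0 0 0 -0.8;0 0 0 0 0 0 -0.8;0 0 0 0 0 0 -0.8;0 0 0 0 0 0 -0.8")

```text
time: 9.63
ee_pos: [0.4201, 0.0402, 0.1892]
tcp_rot: [180.0, 0.0, 167.6]
wrist_force: [1.0, -0.6, -0.5]
opening: 0.0233
grasp_force: 39.4
```

carry_out(targets="0 0 0.02 0 0 0 -0.8;0 0 0 0 0 0 -0.8;0 0 0.01 0 0 0 -0.8;0 0 0 0 0 0 -0.8;0 0 0 0 0 0 -0.8;0 0 0 0 0 0 -0.8;0 0 0 0 0 0 -0.8;0 0 0 0 0 0 -0.8")

```text
time: 10.3
ee_pos: [0.4201, 0.0402, 0.188]
tcp_rot: [180.0, -0.0, 167.6]
wrist_force: [-0.0, 0.2, -0.8]
opening: 0.0233
grasp_force: 39.4
```

carry_out(targets="0 0 0.02 0 0 0 -0.8;0 0 0 0 0 0 -0.8;0 0 0.01 0 0 0 -0.8;0 0 0 0 0 0 -0.8;0 0 0 0 0 0 -0.8;0 0 0 0 0 0 -0.8;0 0 0 0 0 0 -0.8;0 0 0 0 0 0 -0.8")

```text
time: 10.97
ee_pos: [0.4201, 0.0402, 0.1871]
tcp_rot: [180.0, 0.0, 167.6]
wrist_force: [-2.6, -0.6, 4.9]
opening: 0.0233
grasp_force: 40.2
```

carry_out(targets="0 0 0 0 0 0 0.2;0 0 0 0 0 0 0.6;0 0 0 0 0 0 1;0 0 0 0 0 0 1;0 0 -0.5 0 0 0 1;0 0 -0.8 0 0 0 1;0 0 -0.8 0 0 0 1;0 0 -0.8 0 0 0 1")

```text
time: 11.63
ee_pos: [0.4198, 0.0402, 0.3039]
tcp_rot: [-180.0, -0.0, 167.6]
wrist_force: [1.5, 0.3, 0.5]
opening: 0.0853
grasp_force: 0.0
```

Run:
```python
from h import *
T=now();print(T[:3,3])
plan(pose([.5296,.2224,.315],[180,0,117]),10)
```

```text
[0.41978276 0.04021321 0.30392899]
10 rows of: 0.039 0.548 -0.028 -0.000 -0.001 0.883
```

carry_out(targets="0.04 0.548 -0.028 0 0 0.883 1;0.04 0.548 -0.028 0 0 0.883 1;0.04 0.548 -0.028 0 0 0.883 1;0.04 0.548 -0.028 0 0 0.883 1;0.04 0.548 -0.028 0 0 0.883 1;0.04 0.548 -0.028 0 0 0.883 1;0.04 0.548 -0.028 0 0 0.883 1;0.04 0.548 -0.028 0 0 0.883 1")

```text
time: 12.3
ee_pos: [0.4958, 0.1963, 0.3117]
tcp_rot: [180.0, -0.0, 126.9]
wrist_force: [0.2, -0.4, 0.0]
opening: 0.0852
grasp_force: 0.0
```

carry_out(targets="0.04 0.548 -0.028 0 0 0.883 1;0.04 0.548 -0.028 0 0 0.883 1;0 0 0 0 0 0 1;0 0 0 0 0 0 1;0 0 0 0 0 0 1;0 0 0 0 0 0 1;0 0 0 0 0 0 1;0 0 0 0 0 0 1")

```text
time: 12.97
ee_pos: [0.5292, 0.2222, 0.3144]
tcp_rot: [180.0, -0.0, 117.0]
wrist_force: [0.2, 0.7, -0.3]
opening: 0.0854
grasp_force: 0.0
```

```bash
python3 look.py w5
python3 - <<'E'
from h import *;import json
im=cv2.imread("pics/w5.png")[:,:,::-1].copy();c=json.load(open("pics/w5.json"));H=hsv(im)
m=(abs(H[...,0]-107)<12)&(H[...,1]>150)&(H[...,2]>190)
for k in blobs(m,100):
    q=cv2.approxPolyDP(k,5,True)[:,0];print(q.tolist(),cv2.contourArea(k))
    if len(q)<5:
      P=np.array([plane(c,p,.074,True) for p in q]);e=np.roll(P,-1,0)-P
      print(np.round(P,4).tolist(),"mean",np.round(P.mean(0),4),"ang",np.round(np.degrees(np.arctan2(e[:,1],e[:,0]))%90,1),"len",np.round(np.linalg.norm(e,axis=1),4))
      W=np.array([plane(c,p[0],.074,True)[:2]*1000 for p in k],np.float32);r=cv2.minAreaRect(W);print(r)
E
```

```text
12.9667 [0.5292319  0.22219783 0.31442842] [ 1.79966082e+02 -6.33864160e-03  1.17032795e+02] [ 0.20699758  0.70469148 -0.3337446 ] 0.23554315961704522
[[336, 232], [303, 235], [305, 269], [339, 267], [305, 267], [304, 237]] 140.5
[[295, 98], [264, 118], [285, 149], [315, 128], [303, 110], [315, 127], [285, 147], [266, 122], [294, 98], [302, 108]] 124.0
```

View pics/w5.png

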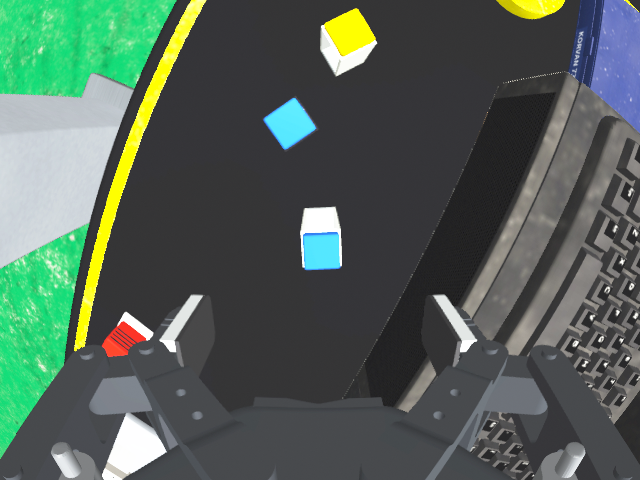

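Run:
```python
from h import *;import json
im=cv2.imread("pics/w5.png")[:,:,::-1].copy();c=json.load(open("pics/w5.json"));H=hsv(im)
m=(abs(H[...,0]-100)<14)&(H[...,1]>120)&(H[...,2]>120);m[300:]=0;m[:,400:]=0
for k in blobs(m,100):
    W=np.array([plane(c,p[0],.074,True)[:2]*1000 for p in k],np.float32);r=cv2.minAreaRect(W);print(cv2.boundingRect(k),r)
print("face rows", [(r,im[r,300:344:4].tolist()) for r in (212,222)])
a=im[200:275,290:350];b=im[5:80,310:385]
f=lambda x:cv2.resize(np.clip((x.astype(float)-150)*2.4,0,255).astype(np.uint8),(400,400))
cv2.imwrite("pics/c5.png",np.hstack([f(a),f(b)])[:,:,::-1])
```

```text
(263, 98, 54, 52) ((481.3830871582031, 281.67535400390625), (22.475479125976562, 22.48705291748047), 60.60511779785156)
(303, 232, 38, 38) ((531.6364135742188, 223.26449584960938), (21.878053665161133, 23.388870239257812), 28.44309425354004)
face rows [(212, [[53, 53, 57], [238, 240, 233], [255, 255, 255], [255, 255, 255], [255, 255, 255], [255, 255, 255], [255, 255, 255], [255, 255, 255], [255, 255, 255], [196, 198, 189], [54, 53, 57]]), (222, [[54, 53, 57], [251, 252, 248], [255, 255, 255], [255, 255, 255], [255, 255, 255], [255, 255, 255], [255, 255, 255], [255, 255, 255], [255, 255, 255], [250, 251, 247], [53, 52, 56]])]
```

View pics/c5.png

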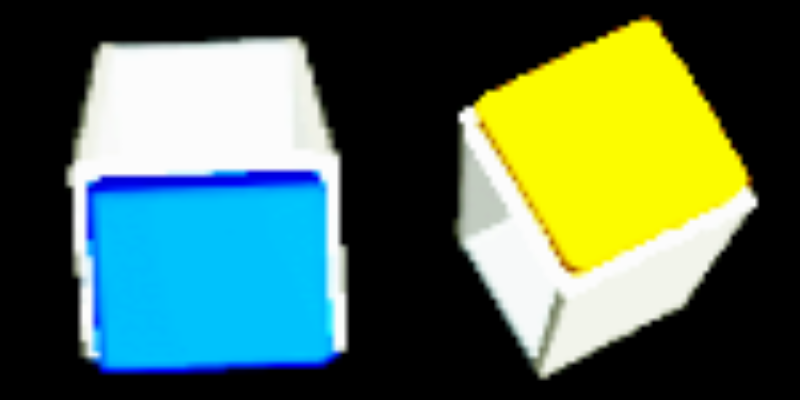

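Run:
```python
from h import *
plan(pose([.531,.223,.215],[180,0,118.2]),6)
```

```text
6 rows of: -0.001 0.008 0.414 0.001 -0.000 -0.034
```

carry_out(targets="0 0 0 0 0 0 0.2;0 0.008 0.414 0 0 -0.034 0.2;0 0.008 0.414 0 0 -0.034 0.2;0 0.008 0.414 0 0 -0.034 0.2;0 0.008 0.414 0 0 -0.034 0.2;0 0.008 0.414 0 0 -0.034 0.2;0 0.008 0.414 0 0 -0.034 0.2;0 0 0 0 0 0 0.2")

```text
time: 13.68
ee_pos: [0.5303, 0.2231, 0.2113]
tcp_rot: [-179.7, -0.0, 118.2]
wrist_force: [-0.3, 0.6, -0.9]
opening: 0.0512
grasp_force: 0.0
```

carry_out(targets="0 0 0 0 0 0 0;0 0 0 0 0 0 -0.2;0 0 0 0 0 0 -0.7;0 0 0 0 0 0 -0.7;0 0 0 0 0 0 -0.7;0 0 0 0 0 0 -0.7;0 0 0 0 0 0 -0.7;0 0 0 0 0 0 -0.7", newtons=25)

```text
time: 14.35
ee_pos: [0.5317, 0.2237, 0.2162]
tcp_rot: [179.9, 0.0, 118.2]
wrist_force: [-1.0, -1.2, 5.1]
opening: 0.0232
grasp_force: 28.7
```

```bash
python3 look.py w6
python3 - <<'E'
from h import *
T=now();U=T.copy();U[2,3]+=.12;H=head([.5293,-.1531,.075],-12.35)
M=pose([.45,.05,.36],[180,0,167.6]);plan(M,10,U)
E
```

```text
14.35 [0.53166648 0.22365712 0.21615739] [1.79866607e+02 1.03187377e-02 1.18187785e+02] [-0.97978234 -1.1643697   5.08943267] 0.05667154535389169
10 rows of: -0.123 -0.479 -0.060 0.002 0.001 -0.862
```

View pics/w6.png

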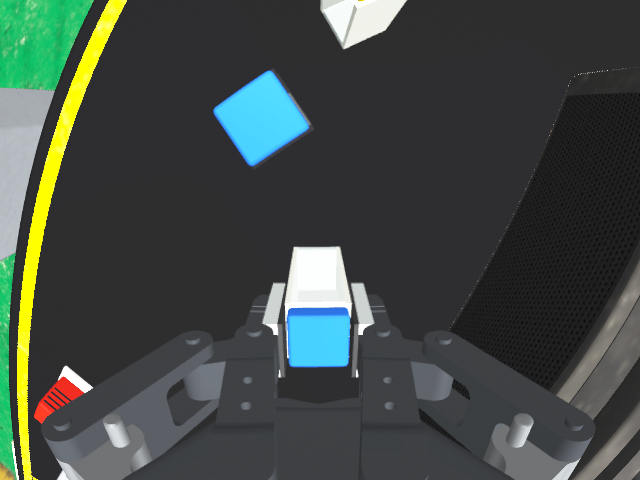

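Run:
```python
from h import *;import json
im=cv2.imread("pics/w6.png")[:,:,::-1].copy();c=json.load(open("pics/w6.json"));H=hsv(im);T=now()
m=(abs(H[...,0]-100)<14)&(H[...,1]>120)&(H[...,2]>215);m[:240]=0;m[:,:270]=0;m[:,370:]=0
k=blobs(m)[0];W=np.array([(T[:3,:3].T@(plane(c,p[0],.074,True)-T[:3,3]))[:2]*1000 for p in k],np.float32);print(cv2.boundingRect(k),cv2.minAreaRect(W),W.min(0),W.max(0))
```

```text
(287, 308, 63, 59) ((0.5205621719360352, 0.3029146194458008), (24.48206901550293, 21.73672103881836), 0.1385708898305893) [-11.741591 -10.579705] [12.764469 11.147118]
```

carry_out(targets="0 0 -0.1 0 0 0 -0.7;0 0 -0.4 0 0 0 -0.7;0 0 -0.5 0 0 0 -0.7;0 0 -0.5 0 0 0 -0.7;0 0 -0.5 0 0 0 -0.7;0 0 -0.5 0 0 0 -0.7;0 0 -0.5 0 0 0 -0.7;0 0 0 0 0 0 -0.7", newtons=30)

```text
time: 15.07
ee_pos: [0.5316, 0.2237, 0.3393]
tcp_rot: [179.7, 0.0, 118.2]
wrist_force: [0.2, 0.9, 0.4]
opening: 0.0235
grasp_force: 29.6
```

Run:
```python
from h import *
H=head([.5293,-.1531,.075],-12.35);T=tool(H,[-.0002,-.0005,.121]);plan(T,14)
T0=now();D=np.real(logm(np.linalg.inv(T0)@T))
for s in np.linspace(0,1,6):
    P=T0@expm(D*s);print(np.round(P[:3,3],3),np.round((P@[0,0,.216,1])[:3],3))
```

```text
14 rows of: -0.314 -0.297 0.132 0.354 -0.159 -0.603
[0.532 0.224 0.339] [0.533 0.224 0.123]
[0.521 0.176 0.326] [0.51  0.157 0.111]
[0.519 0.126 0.317] [0.498 0.086 0.106]
[0.524 0.076 0.313] [0.498 0.014 0.107]
[0.537 0.028 0.312] [ 0.511 -0.057  0.115]
[ 0.558 -0.018  0.314] [ 0.535 -0.124  0.127]
```

carry_out(targets="-0.314 -0.297 0.132 0.354 -0.159 -0.603 -0.7;-0.314 -0.297 0.132 0.354 -0.159 -0.603 -0.7;-0.314 -0.297 0.132 0.354 -0.159 -0.603 -0.7;-0.314 -0.297 0.132 0.354 -0.159 -0.603 -0.7;-0.314 -0.297 0.132 0.354 -0.159 -0.603 -0.7;-0.314 -0.297 0.132 0.354 -0.159 -0.603 -0.7;-0.314 -0.297 0.132 0.354 -0.159 -0.603 -0.7;-0.314 -0.297 0.132 0.354 -0.159 -0.603 -0.7")

```text
time: 15.73
ee_pos: [0.5217, 0.0823, 0.3082]
tcp_rot: [-162.5, 3.0, 146.7]
wrist_force: [0.9, 0.8, 0.5]
opening: 0.0235
grasp_force: 29.6
```

carry_out(targets="-0.314 -0.297 0.132 0.354 -0.159 -0.603 -0.7;-0.314 -0.297 0.132 0.354 -0.159 -0.603 -0.7;-0.314 -0.297 0.132 0.354 -0.159 -0.603 -0.7;-0.314 -0.297 0.132 0.354 -0.159 -0.603 -0.7;-0.314 -0.297 0.132 0.354 -0.159 -0.603 -0.7;-0.314 -0.297 0.132 0.354 -0.159 -0.603 -0.7;0 0 0 0 0 0 -0.7;0 0 0 0 0 0 -0.7")

```text
time: 16.4
ee_pos: [0.5579, -0.0188, 0.3094]
tcp_rot: [-149.9, -0.3, 167.5]
wrist_force: [0.1, 1.4, -0.8]
opening: 0.0234
grasp_force: 29.6
```

```bash
python3 look.py w7
python3 - <<'E'
from h import *;import json
H=head([.5293,-.1531,.075],-12.35);T=now();print(np.round(H[:3,:3].T@(T[:3,3]-H[:3,3])*1000,1))
plan(tool(H,[-.0002,-.0005,.071]),4)
im=cv2.imread("pics/w7.png")[:,:,::-1].copy();c=json.load(open("pics/w7.json"))
def onh(px,z):
    o,d=ray(c,px,True);o=H[:3,:3].T@(o-H[:3,3]);d=H[:3,:3].T@d;return np.round((o+d*(z-o[2])/d[2])*1000,1)
# predicted columns of plate edges, measured edges by brightness per row
for y in (-.02,-.01):
    a,b=[proj(c,H[:3,:3]@np.array([x,y,.01])+H[:3,3],True) for x in (.03,-.03)];r=int(a[1])
    g=im[r].min(1).astype(int);v=np.where(g[int(a[0])-25:int(b[0])+25]>200)[0]+int(a[0])-25
    print(np.round(a,1),np.round(b,1),v[[0,-1]] if len(v) else g[int(a[0])-10:int(a[0])+10],onh((v[0],r),.01),onh((v[-1]+1,r),.01))
E
```

```text
16.4 [ 0.55787227 -0.01883918  0.30936968] [-149.8636111    -0.32314401  167.54274447] [ 0.14791229  1.36083337 -0.84332993] 1.3286376496446746
[ -2.   -1.1 271.9]
4 rows of: -0.005 -0.011 0.287 -0.005 -0.014 0.004
[270.2 214.2] [363.7 214.3] [270 363] [ 30.1 -20.1  10. ] [-30.2 -20.2  10. ]
[270.7 229.2] [363.2 229.3] [271 363] [ 29.8 -10.2  10. ] [-30.5 -10.2  10. ]
```

carry_out(targets="-0.005 -0.011 0.287 -0.005 -0.014 0.004 -0.7;-0.005 -0.011 0.287 -0.005 -0.014 0.004 -0.7;-0.005 -0.011 0.287 -0.005 -0.014 0.004 -0.7;-0.005 -0.011 0.287 -0.005 -0.014 0.004 -0.7;0 0 0 0 0 0 -0.7;0 0 0 0 0 0 -0.7;0 0 0 0 0 0 -0.7;0 0 0 0 0 0 -0.7")

```text
time: 17.12
ee_pos: [0.5535, -0.0421, 0.2719]
tcp_rot: [-150.0, 0.1, 167.8]
wrist_force: [0.6, 0.1, -0.8]
opening: 0.0236
grasp_force: 29.6
```

```bash
cat > st.py <<'E'
from h import *;import sys
H=head([.5293,-.1531,.075],-12.35);T=now();o=monitor.get_obs()
print("TCP in head mm",np.round(H[:3,:3].T@(T[:3,3]-H[:3,3])*1000,1),"force head",np.round(H[:3,:3].T@o["wrist_force"],1),"torq tool",np.round(T[:3,:3].T@o["torque"],2))
E
python3 st.py
python3 - <<'E'
from h import *
H=head([.5293,-.1531,.075],-12.35);plan(tool(H,[-.0002,-.0005,.055]),6)
E
```

```text
TCP in head mm [ 0.000e+00 -1.000e-01  2.273e+02] force head [-0.6  0.6 -0.6] torq tool [-0.57  0.01 -0.01]
6 rows of: 0.002 0.001 0.072 -0.001 0.004 0.002
```

carry_out(targets="0.002 0.001 0.072 0 0.004 0.002 -0.7;0.002 0.001 0.072 0 0.004 0.002 -0.7;0.002 0.001 0.072 0 0.004 0.002 -0.7;0.002 0.001 0.072 0 0.004 0.002 -0.7;0.002 0.001 0.072 0 0.004 0.002 -0.7;0.002 0.001 0.072 0 0.004 0.002 -0.7;0 0 0 0 0 0 -0.7;0 0 0 0 0 0 -0.7")

```text
time: 17.78
ee_pos: [0.5509, -0.0508, 0.2556]
tcp_rot: [-150.0, -0.1, 167.6]
wrist_force: [0.2, 2.6, -2.9]
opening: 0.0232
grasp_force: 29.5
```

```bash
python3 st.py
```

```text
TCP in head mm [-2.000e-01 -8.000e-01  2.087e+02] force head [-3.6 -0.3 -1.2] torq tool [-1.17  0.02  0.03]
```

carry_out(targets="0 0.012 0 0 0 0 -0.7;0 0 0.05 0 0 0 -0.7;0 0 0.05 0 0 0 -0.7;0 0 0.05 0 0 0 -0.7;0 0 0.04 0 0 0 -0.7;0 0 0 0 0 0 -0.7;0 0 0 0 0 0 -0.7;0 0 0 0 0 0 -0.7")

```text
time: 18.45
ee_pos: [0.5503, -0.0541, 0.249]
tcp_rot: [-149.9, -0.1, 167.6]
wrist_force: [0.9, 0.4, -3.9]
opening: 0.0232
grasp_force: 29.6
```

```bash
python3 st.py
```

```text
TCP in head mm [ -0.6  -0.7 201.3] force head [-2.5  0.8 -3.1] torq tool [-1.06 -0.06 -0.02]
```

carry_out(targets="0 0.004 0 0 0 0 -0.7;0 0 0.04 0 0 0 -0.7;0 0 0.04 0 0 0 -0.7;0 0 0.04 0 0 0 -0.7;0 0 0.03 0 0 0 -0.7;0 0 0 0 0 0 -0.7;0 0 0 0 0 0 -0.7;0 0 0 0 0 0 -0.7")

```text
time: 19.12
ee_pos: [0.5497, -0.0569, 0.2438]
tcp_rot: [-149.9, -0.1, 167.6]
wrist_force: [-0.1, 1.5, -3.5]
opening: 0.0235
grasp_force: 29.6
```

```bash
python3 st.py
```

```text
TCP in head mm [ -0.7  -0.7 195.3] force head [-3.  -0.4 -2.3] torq tool [-1.1  -0.09  0.01]
```

carry_out(targets="0 0 0.03 0 0 0 -0.7;0 0 0.03 0 0 0 -0.7;0 0 0.03 0 0 0 -0.7;0 0 0.03 0 0 0 -0.7;0 0 0.02 0 0 0 -0.7;0 0 0 0 0 0 -0.7;0 0 0 0 0 0 -0.7;0 0 0 0 0 0 -0.7")

```text
time: 19.78
ee_pos: [0.5491, -0.0597, 0.239]
tcp_rot: [-149.9, -0.1, 167.6]
wrist_force: [0.6, 0.2, -2.7]
opening: 0.0234
grasp_force: 29.6
```

```bash
python3 st.py
```

```text
TCP in head mm [ -0.7  -0.7 189.7] force head [-1.7  0.6 -2.2] torq tool [-1.03 -0.19 -0.03]
```

Bottom at about −26 mm; creep the last 2 mm.

carry_out(targets="0 0 0.02 0 0 0 -0.7;0 0 0 0 0 0 -0.7;0 0 0.015 0 0 0 -0.7;0 0 0 0 0 0 -0.7;0 0 0 0 0 0 -0.7;0 0 0 0 0 0 -0.7;0 0 0 0 0 0 -0.7;0 0 0 0 0 0 -0.7")

```text
time: 20.45
ee_pos: [0.549, -0.0603, 0.2379]
tcp_rot: [-149.9, -0.1, 167.6]
wrist_force: [0.5, 1.9, -2.6]
opening: 0.0237
grasp_force: 29.8
```

```bash
python3 st.py
```

```text
TCP in head mm [ -0.7  -0.6 188.5] force head [-3.   0.1 -1.2] torq tool [-1.04 -0.13  0.03]
```

carry_out(targets="0 0 0.015 0 0 0 -0.7;0 0 0 0 0 0 -0.7;0 0 0 0 0 0 -0.7;0 0 0 0 0 0 -0.7;0 0 0 0 0 0 -0.7;0 0 0 0 0 0 -0.7;0 0 0 0 0 0 -0.7;0 0 0 0 0 0 -0.7")

```text
time: 21.12
ee_pos: [0.5489, -0.0604, 0.2378]
tcp_rot: [-150.0, -0.0, 167.6]
wrist_force: [-0.8, 4.9, 4.8]
opening: 0.0237
grasp_force: 30.5
```

```bash
python3 st.py
```

```text
TCP in head mm [ -0.6  -0.7 188.4] force head [-1.6 -1.9  6.5] torq tool [-1.06  0.42  0.04]
```

carry_out(targets="0 0 0.012 0 0 0 -0.7;0 0 0 0 0 0 -0.7;0 0 0 0 0 0 -0.7;0 0 0 0 0 0 -0.7;0 0 0 0 0 0 -0.7;0 0 0 0 0 0 -0.7;0 0 0 0 0 0 -0.7;0 0 0 0 0 0 -0.7")

```text
time: 21.78
ee_pos: [0.5489, -0.0605, 0.2379]
tcp_rot: [-150.0, -0.0, 167.6]
wrist_force: [-0.3, 7.0, 7.7]
opening: 0.0235
grasp_force: 31.0
```

```bash
python3 st.py
```

```text
TCP in head mm [ -0.5  -0.7 188.3] force head [-2.  -1.8 10.1] torq tool [-1.08  0.75  0.02]
```

carry_out(targets="0 0 0 0 0 0 -0.3;0 0 0 0 0 0 -0.1;0 0 0 0 0 0 0.1;0 0 0 0 0 0 0.3;0 0 0 0 0 0 0.5;0 0 0 0 0 0 0.5;0 0 -0.3 0 0 0 0.5;0 0 -0.5 0 0 0 0.5")

```text
time: 22.45
ee_pos: [0.5517, -0.0456, 0.2633]
tcp_rot: [-149.9, -0.2, 167.5]
wrist_force: [-0.1, -0.6, -0.1]
opening: 0.0642
grasp_force: 0.0
```

carry_out(targets="0 0 -0.7 0 0 0 0.5;0 0 -0.7 0 0 0 0.5;0 0 -0.5 0 0 0 0.5;0 0 0 0 0 0 0.5;0 0 0 0 0 0 0.5;0 0 0 0 0 0 0.5;0 0 0 0 0 0 0.5;0 0 0 0 0 0 0.5")

```text
time: 23.12
ee_pos: [0.5603, -0.0085, 0.3293]
tcp_rot: [-149.9, -0.2, 167.6]
wrist_force: [-0.3, -0.3, -0.3]
opening: 0.064
grasp_force: 0.0
```

```bash
python3 st.py;python3 look.py w8
python3 - <<'E'
from h import *;import json
im=cv2.imread("pics/w8.png")[:,:,::-1].copy();c=json.load(open("pics/w8.json"));A=head([.5293,-.1531,.075],-12.35);Hs=hsv(im)
def onh(px,z):
    o,d=ray(c,px,True);o=A[:3,:3].T@(o-A[:3,3]);d=A[:3,:3].T@d;return np.round((o+d*(z-o[2])/d[2])*1000,1)
m=(abs(Hs[...,0]-104)<16)&(Hs[...,1]>110)&(Hs[...,2]>100)
for k in blobs(m,100):
    print(cv2.boundingRect(k),cv2.contourArea(k))
k=min(blobs(m,100),key=lambda k:abs(k[:,0].mean(0)-[320,250]).sum())
print(im[cv2.boundingRect(k)[1]-3:cv2.boundingRect(k)[1]+14,320].tolist())
for z in (.031,.046,.061):
    W=np.array([onh(p[0],z)[:2] for p in k],np.float32);print(z,cv2.minAreaRect(W),W.min(0),W.max(0))
for y in (-.023,.0,.017,.025):
    a,b=[proj(c,A[:3,:3]@np.array([x,y,.01])+A[:3,3],True) for x in (.03,-.03)];r=int(a[1])
    print(np.round(a),np.round(b))
# cover upright, others
for n in("top","side"):
    f=camera(n);H=hsv(f);cc=get_calibration(n);cv2.imwrite(f"pics/{n}9.png",f[:,:,::-1])
    for col,mm in (("red",((H[...,0]<8)|(H[...,0]>172))&(H[...,1]>150)&(H[...,2]>120)),("blue",(abs(H[...,0]-104)<14)&(H[...,1]>140)&(H[...,2]>120)),("yel",(abs(H[...,0]-28)<6)&(H[...,1]>170))):
        for q in blobs(mm,40):
            M=cv2.moments(q);p=(M["m10"]/M["m00"],M["m01"]/M["m00"])
            w=plane(cc,p,.04 if col=="red" else .074)
            if .35<w[0]<.65 and -.45<w[1]<.4: print(n,col,np.round(p,1),cv2.contourArea(q),np.round(w,3))
E
```

```text
TCP in head mm [ -0.9  -0.7 294.2] force head [ 0.2 -0.2 -0.5] torq tool [-0.43 -0.01 -0.04]
23.1167 [ 0.56026529 -0.00848489  0.32933486] [-1.49912417e+02 -1.53011562e-01  1.67579617e+02] [-0.31282402 -0.32031238 -0.31276989] 0.3486263999064838
(302, 231, 35, 35) 1150.0
[[253, 254, 253], [236, 243, 246], [131, 154, 194], [24, 68, 141], [28, 80, 169], [37, 107, 224], [45, 129, 245], [52, 144, 252], [51, 142, 252], [51, 143, 252], [51, 144, 252], [51, 143, 252], [52, 144, 252], [52, 143, 252], [52, 143, 252], [53, 144, 252], [53, 145, 252]]
0.031 ((-0.7999992370605469, 4.350000381469727), (23.700000762939453, 22.799999237060547), 90.0) [-12.2  -7.5] [10.6 16.2]
0.046 ((-0.7499990463256836, -0.5500011444091797), (22.09999656677246, 21.29999542236328), 90.0) [-11.4 -11.6] [ 9.9 10.5]
0.061 ((-0.6999998092651367, -5.5), (20.600000381469727, 19.799999237060547), 90.0) [-10.6 -15.8] [9.2 4.8]
[275. 202.] [361. 202.]
[276. 233.] [360. 233.]
[277. 256.] [359. 256.]
[277. 266.] [359. 266.]
top red [472.  223.2] 209.5 [ 0.61  -0.431  0.04 ]
top blue [194.8 264.7] 60.5 [0.483 0.281 0.074]
top blue [361.2 245.1] 48.0 [ 0.541 -0.135  0.074]
top yel [415.7 311.9] 619.5 [ 0.376 -0.271  0.074]
top yel [169.6 262.1] 60.5 [0.488 0.345 0.074]
top yel [465.3 250.7] 60.0 [ 0.531 -0.4    0.074]
side red [378.5 278. ] 202.5 [0.42  0.052 0.04 ]
side blue [362.  360.3] 133.0 [0.48  0.283 0.074]
side yel [408.  317.6] 1808.0 [0.381 0.188 0.074]
side yel [362.4 390.8] 145.0 [0.485 0.345 0.074]
```

Run:
```python
from h import *
f=cv2.imread("pics/side9.png")[:,:,::-1].copy();H=hsv(f);m=((H[...,0]<8)|(H[...,0]>172))&(H[...,1]>150)&(H[...,2]>60)
c=get_calibration("side");T=pose([.420,.040,0],[0,0,167.6])
P=np.array([proj(c,(T@[x,y,z,1])[:3]) for x in(-.015,.015) for y in(-.012,.012) for z in(.004,.04)]);print(P.min(0),P.max(0))
for k in blobs(m,60):
    b=cv2.boundingRect(k)
    if 350<b[0]<400 and 240<b[1]<310: print(b)
```

```text
[368.89207376 268.93325266] [385.00069644 289.83876235]
(372, 269, 16, 19)
```

```bash
python3 -c "
from workcell import bot;print(bot.job_done())"
```

```text
the job is handed in; nothing more can be done
None
```

I handed the job in at about 23 s: the cover stands upright on the worktop, and the blue-lidded cell, held only by its frosted faces, is fully seated with its clear faces along the light path (about 10 N peak push). I viewed 11 pictures, one over the limit of 10.

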